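Open the locked medicine box and hold its sprung lock turned

ROBOT

A 7-joint arm with a two-finger parallel gripper is mounted at the origin on a cart in front of the work surface, level with it; the furniture and walls round the work are solid. World frame = base frame: x ahead of the robot, y to its left, z up, the work surface at z = 0. Lengths are in m, angles in rad, forces in N, time in s.
With the tool pointing down it reaches from about 0.425 to 0.8 m from the base axis. Payload 8.3 kg.
Tool frame: the origin (TCP) lies at the very end of the fingers, on their centre line; the grasp point (between the pads) lies 19 mm behind it; z points along the fingers, y is the line along which they close (so a half turn about z gives the same grasp; the last joint's range is limited). The gripper opens to 85 mm and grips with 20 to 120 N. Pads are 22 mm wide; open, the fingers measure 114 mm over their backs; the gripper's body (76 mm by 85 mm) begins 54 mm behind the grasp point. The pads swing forward as they close: fully open they stand 13 mm farther back than shut.
Start: joints at [-1.371, 0.383, 0.016, 1.37, -0.006, 1.388, -0.046], TCP at [0.162, 0.604, 0.231] pointing down, gripper open.
Joint ranges: [-2.95, 2.95], [-0.25, 2.06], [-1.52, 1.56], [0.18, 2.33], [-1.44, 4.58], [0.02, 2.06], [-3.01, 3.01]. Speed limits (rad/s): [2.39, 2.39, 3.01, 3.01, 3.14, 3.14, 3.14].

INTERFACE

Orientations are given as [roll, pitch, yaw] about the fixed x, y, z axes, in that order (R = Rz(yaw) Ry(pitch) Rx(roll)).
In Python, from station import arm gives the robot as it stands.
- The arm moves only by the tool step_arm, never from a script. Its argument "plan" is a list that holds one entry, the list of rows, each a list of 7 numbers: the shift along the tool's x, y, z in cm, then the turn, a rotation vector about the tool's x, y, z in degrees, then the closure, from 0 (fully open) to 1 (shut). A call has 1 to 8 rows; each row shifts and turns the commanded pose from where the row before left it, along the tool's axes as they then stand; what a row does not reach is not made up. A row lasts 1/8 s, in which the tool goes at most 62.5 mm and 10.7 degrees, less where a joint would pass 70% of its speed; a pose out of reach is approached as far as the arm can. A call is refused whole if a number of a shift passes 6.25 or a number of a turn 10.7, either way. A call with a gripper value outside its range is refused whole. The fingers move at their own pace and stop on an object; "grip_force" is the grip in N (left out, the last holds). Time passes only in rows, so rows that do not move let the fingers close. It gives the time, the measured TCP pose, the force, the opening and the grip force at its end, in the units of the state.
- arm.get_obs(): the state, without advancing time (a new reading comes with each control period).
- arm.get_image(name): name is "scene" or "top" or "wrist"; returns a dict with "img" (400x640x3 uint8, red, green, blue), "fx", "fy", "cx", "cy" (pixels), "world_from_camera" (4x4, takes a point from camera to world coordinates). Camera axes: x right, y down, z forward; pixel columns grow to the right and rows downward; lengths in m; the calibration is good to about 2 mm. A picture is of the moment at which its call begins. There is no depth.
- arm.finish_job(): hands the job in; it is judged then, once.
The state is a dict: "t": time; "qpos": joint angles; "joint_velocities": joint speeds; "effort": joint torques, N m; "position": TCP position; "ee_rot": TCP orientation; "force": force on the tool from outside, world axes, zero at the start; "moment": the same for the moment, N m; "width": finger opening in m; "gripper_force": force on a finger pad.
Only numpy, scipy, OpenCV 4.12 (cv2) and the standard library are available. Lean on these libraries where they do the work, as an engineer would, in place of code of your own. Each camera call takes 0.05 s, during which the arm holds its last target. There are 200 camera calls.

TASK

Open the white steel medicine box for me: push the steel shutter on its front deck all the way to its far end stop so that the keyhole is clear, take the key off its hook on the wooden rack, and work it down past the sticky pins, without forcing it, until it is fully home in the lock. Then turn the key clockwise, seen from above, a quarter turn to its stop: the lock is sprung and its cam lifts the lid only while the key is held over, so finish with the key still gripped and held turned, the lid ajar. Leave the mug, the tin and the tea box alone.

Things in the scene. Friction and masses are not known exactly. Their poses are not given: they have to be found in the camera images.
- med_box: White steel medicine box, 210 (x) x 220 (y) x 82 mm high, fixed, steel cross on its front. Origin: centre of its underside; x from its front to its back, y to its left. The front 100 mm is a flat lock deck, 80 mm high, with shutter and keyhole; behind it is the hinged lid with a low bail handle
- shutter (a joint): Steel shutter plate, 46 (x) x 48 (y) mm, top 4.5 mm above the deck, over the keyhole; slides along the box's +y between two rails 6.5 mm high. Metres: 0 shut, 0.050 far end stop, where the keyhole is clear. Starts at 0 to 0.012; about 2 N moves it and it stays where left
- shutter_grip (a point): Top centre of the shutter's upright black grip: 9 mm thick along the box's y, 26 mm wide along x, about 25 mm tall with a 2 mm wider foot 4 mm high. The point lies 30.5 mm above the deck (110.5 mm above the worktop) and moves with the shutter; axes are the box's. Shutter open, it is 66 mm from the keyhole
- keyhole (a point): Centre of the keyhole at the deck's surface, 80 mm above the worktop; axes are the box's. Slot 24 mm long along the box's x (front to back), 6 mm wide along y, with a 4.5 mm deep countersink that widens it to 33 x 15 mm at the top. The lock stays in line with it at rest
- lock_floor (a point): Bottom of the lock, 34.5 mm below the keyhole point: the key's tip stands here when fully home. 12 to 22 mm above it a spring pin sticks out at either end of the slot, 3 mm into the bits' way; each slides aside under 5 to 7 N and stays there. A straight push may stick at 5 to 30 N; wiggles of 1 to 1.5 mm along the slot work the pins aside
- lock (a joint): Turn of the lock's rotor by the key, rad: 0 at rest (slot along the box's x), grows clockwise seen from above, stop at 1.52. A spring turns it back: 0.04 N m at 0, 0.15 N m at the stop. It turns only with the key home; the key has about 0.1 rad of play in it
- box_lid (a joint): Lid angle, rad: 0 shut; the lock's cam lifts the lid's front edge as the key turns, to about 0.10 rad (11 mm) at the stop, and lets it down as the key goes back
- key: Double-bitted safe key, 83 mm long, hanging tip down. Origin: its tip; z up the shank, y along its width, x through its thickness. Bits: 22 mm wide (y), 4 mm thick, 10 mm high, chamfered, alike on both sides (half a turn makes no difference). Shank 4.5 mm thick. Black bow 52 to 83 mm above the tip, 8 mm thick, with a hole 20 mm wide, 64 to 79 mm above the tip, for the hook. 30 to 55 g
- key_bow (a point): Middle of the key's bow, 66 mm above its tip; axes are the key's. The bow has flat parallel sides, 32 mm apart along y, 8 x 26 mm each, to grip it by
- key_rack: Fixed wooden key rack: base 80 (x) x 130 (y) x 14 mm, upright board at the back, 141 mm high, its front face at x = +24 mm. Origin: centre of its underside; x from front to back, y to its left. Two steel hooks stick out to the front (-x) at y = -35 mm (the key hangs there, at x = -6 mm) and +35 mm (empty)
- hook_tip (a point): Ball tip (8 mm) of the key's hook, 125.5 mm above the worktop, at x = -18 mm on the rack; axes are the rack's. The hook is a 5 mm rod that falls 4.5 mm over 42 mm from here to the board. The key, 12 mm behind the tip, comes off when lifted 5 to 6 mm and drawn 25 mm or more along the rack's -x
- mug_grey: Grey mug, 79 x 112 x 102 mm, bystander. Origin: centre of its underside
- tin_small: Small tin, 58 mm across, 72 mm high, bystander. Origin: centre of its underside
- tea_box: Tea carton, 63 x 77 x 121 mm, bystander. Origin: centre of its underside

How it is judged:
On the way, in this order (a step that is already met when the one before it is completed fails the run):
1. the shutter is pushed to its end stop (value of joint shutter above 0.046 m), for 0.2 s.
2. the key is fully home in the lock (z of key in the frame of keyhole below -0.032 m and horizontal distance between key and keyhole below 0.004 m and angle between key's own z axis and vertical below 0.2 rad), for 0.2 s.
3. the key is turned a quarter to its stop (value of joint lock above 1.3 rad), for 0.3 s.
At the end, for the whole second after the job is handed in: Shutter within 4 mm of its end stop; key upright in the lock (tip at least 30 mm below the deck, within 4 mm of the axis, under 0.2 rad tilt), gripped by the fingers and held turned: lock over 1.3 rad, lid over 0.08 rad; bystanders within 3 cm of where they stood (value of joint shutter above 0.046 m and z of key in the frame of keyhole below -0.03 m and horizontal distance between key and keyhole below 0.004 m and angle between key's own z axis and vertical below 0.2 rad and value of joint lock above 1.3 rad and value of joint box_lid above 0.08 rad and contact force between the fingers and key above 2 N); the arm keeps its last pose, push and grip.
It fails at once if the key is forced: pressed on the box with more than 60 N while it is put in (contact force between key and med_box above 60 N and value of joint lock below 0.15 rad).
It fails at once if the mug, the tin or the tea box is moved by more than 3 cm (distance of any of mug_grey, tin_small, tea_box from where it was at the start of the episode above 0.03 m).
It also fails if it takes over 72 s, if anything falls off the work surface, if the arm or the gripper's body presses on something with over 40 N, if the wrist force passes 120 N, or if a joint passes its speed limit or range.

## Working session

There is one attempt and no reset: what is moved stays moved. The work goes in short steps, Python scripts to look and compute and a tool call to move; the robot and the scene stay as the last step left them, time stands still between calls to the robot, and variables do not carry over. Pictures are saved under pics/ and viewed, at most 13 in all, crops included, and the job is handed in when it is done.

Besides the shell and the picture viewer there is one more tool, called after ">>>" in YAML: its name, and indented under it one key for each argument. step_arm: Moves the arm, as the interface text tells. Its arguments: {"type":"object","properties":{"plan":{"type":"array","items":{"type":"array","items":{"type":"array","items":{"type":"number"}}}},"grip_force":{"type":"number"}},"required":["plan"]}

```bash
ls; mkdir -p pics; python3 - <<'E'
from station import arm
import cv2,numpy as np,pickle
o=arm.get_obs();print({k:np.round(v,3) for k,v in o.items()})
d={}
for n in("scene","top","wrist"):
    r=arm.get_image(n);d[n]=r
    print(n,r['fx'],r['fy'],r['cx'],r['cy'],np.round(r['world_from_camera'],3).tolist())
    cv2.imwrite(f"pics/{n}0.png",r['img'][:,:,::-1])
pickle.dump(d,open("im0.pkl","wb"))
E
```

```text
pics
{'t': np.float64(0.0), 'qpos': array([-1.371,  0.384,  0.016,  1.371, -0.006,  1.388, -0.047]), 'joint_velocities': array([ 0.001,  0.001, -0.001,  0.001, -0.   , -0.001, -0.   ]), 'effort': array([-1.0000e-03, -6.2760e+01,  8.4400e-01, -3.7182e+01,  1.7000e-02,
        1.4000e-02,  0.0000e+00]), 'position': array([0.162, 0.603, 0.23 ]), 'ee_rot': array([-3.14 ,  0.   ,  2.879]), 'force': array([ 0.075,  0.169, -0.49 ]), 'moment': array([0.021, 0.034, 0.019]), 'gripper_force': np.float64(0.0), 'width': np.float64(0.085)}
scene 498.3843104192816 498.3843104192816 326.13953441081355 198.8577928644964 [[-0.495, -0.374, 0.784, -0.811], [-0.869, 0.221, -0.443, 0.645], [-0.008, -0.901, -0.434, 0.84], [0.0, 0.0, 0.0, 1.0]]
top 422.370543232515 422.370543232515 324.36991200581934 202.76145505668407 [[0.33, -0.889, 0.318, 0.036], [-0.944, -0.31, 0.113, -0.253], [-0.001, -0.337, -0.941, 1.513], [0.0, 0.0, 0.0, 1.0]]
wrist 298.29250811398776 298.29250811398776 318.3130122443147 205.41261536858147 [[0.259, 0.924, 0.281, 0.09], [0.966, -0.248, -0.077, 0.622], [-0.001, 0.291, -0.957, 0.373], [0.0, 0.0, 0.0, 1.0]]
```

View pics/scene0.png

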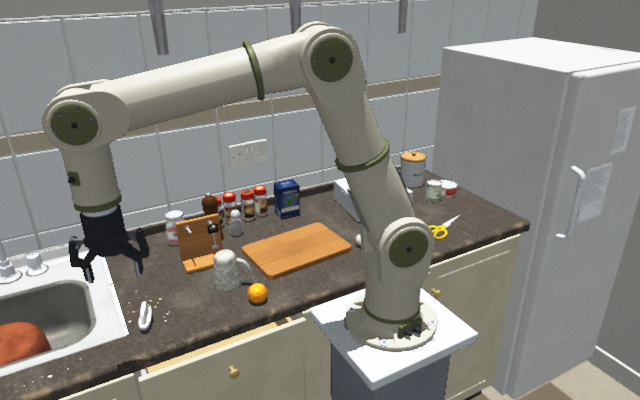

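View pics/top0.png

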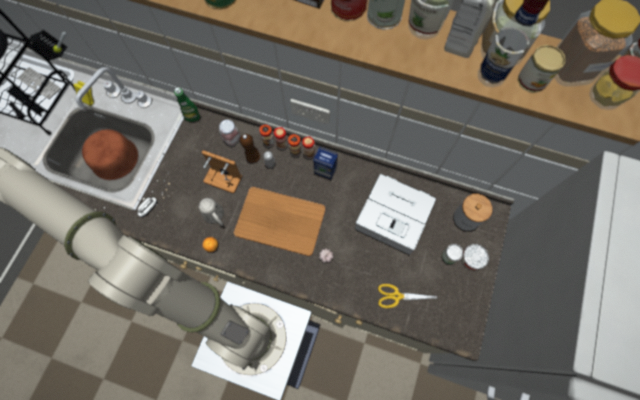

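The scene view shows the rack at about (200,240), mug (227,270) and tea box (287,198), with the box partly hidden behind the arm. The top view shows the rack at (220,170), mug (208,207), tea box (325,162), and the white box at (397,213) with its shutter at (393,224).

```bash
cat > h.py <<'E'
import numpy as np,cv2,pickle
def ray(r,u,v):
    d=np.array([(u-r['cx'])/r['fx'],(v-r['cy'])/r['fy'],1.]);T=r['world_from_camera'];return T[:3,3],T[:3,:3]@d
def plane(r,u,v,z):
    c,d=ray(r,u,v);return c+d*(z-c[2])/d[2]
def proj(r,p):
    T=r['world_from_camera'];q=T[:3,:3].T@(np.asarray(p)-T[:3,3]);return np.array([r['fx']*q[0]/q[2]+r['cx'],r['fy']*q[1]/q[2]+r['cy']])
def tri(ps):
    A=np.zeros((3,3));b=np.zeros(3)
    for r,u,v in ps:
        c,d=ray(r,u,v);d/=np.linalg.norm(d);M=np.eye(3)-np.outer(d,d);A+=M;b+=M@c
    return np.linalg.solve(A,b)
E
python3 - <<'E'
from h import *
d=pickle.load(open('im0.pkl','rb'));t=d['top']
for n,u,v,z in[('box',397,213,.08),('rack',220,175,.014),('mug',208,207,.1),('tea',325,158,.12),('orange',210,244,.03),('tin?',229,132,.07),('white?',453,253,.05),('shaker',269,160,.05),('shelf',430,110,.6)]:
    print(n,np.round(plane(t,u,v,z),3))
im=t['img'][:,:,::-1]
f=lambda x,y,w,h,s:cv2.resize(im[y:y+h,x:x+w],None,fx=s,fy=s,interpolation=cv2.INTER_CUBIC)
a=f(350,170,90,85,4.4);b=f(180,130,90,85,4.4)
cv2.imwrite('pics/c1.png',np.hstack([a,b]))
E
```

```text
box [ 0.568 -0.34   0.08 ]
rack [0.517 0.344 0.014]
mug [0.362 0.3   0.1  ]
tea [ 0.67  -0.032  0.12 ]
orange [0.252 0.261 0.03 ]
tin? [0.676 0.363 0.07 ]
white? [ 0.501 -0.569  0.05 ]
shaker [0.624 0.179 0.05 ]
shelf [ 0.662 -0.312  0.6  ]
```

View pics/c1.png

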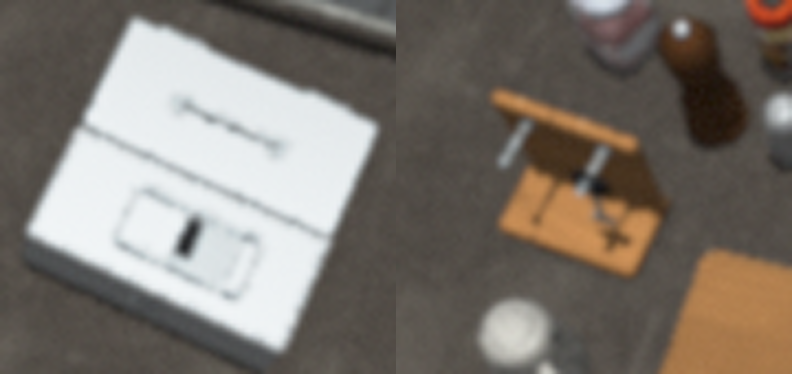

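The crop shows the shutter's black grip at crop (188,236), the box's front edge from (30,233) to (280,352) and the lid line from (82,123) to (328,237). On the rack, the key hangs on the right-hand hook near (592,180).

```bash
python3 - <<'E'
from h import *
d=pickle.load(open('im0.pkl','rb'));t=d['top']
P=lambda u,v,z,ox=350,oy=170:plane(t,u/4.4+ox-.4,v/4.4+oy-.4,z)
fl,fr,hl,hr=[P(*c,.08) for c in[(30,233),(280,352),(82,123),(328,237)]]
bl,br=P(137,18,.082),P(377,126,.082)
for n,p in zip(('fl','fr','hl','hr','bl','br'),(fl,fr,hl,hr,bl,br)):print(n,np.round(p,4))
v=fl-fr;print('yaw',np.degrees(np.arctan2(-v[0],v[1])),np.linalg.norm(v)); v=bl-br;print('yaw',np.degrees(np.arctan2(-v[0],v[1])),np.linalg.norm(v))
print('ctr',(fl+fr+bl+br)/4,'grip',P(192,222,.1105))
R=lambda u,v,z:P(u-396,v,z,180,130)
a,b=R(493,93,.141),R(637,145,.141);v=a-b;print('board',a,b,'yaw',np.degrees(np.arctan2(-v[0],v[1])),np.linalg.norm(v))
print('hooktip',R(582,192,.1255),R(503,164,.1255))
E
```

```text
fl [ 0.4866 -0.2137  0.08  ]
fr [ 0.4581 -0.4296  0.08  ]
hl [ 0.5907 -0.2252  0.08  ]
hr [ 0.5623 -0.4412  0.08  ]
bl [ 0.6949 -0.2409  0.082 ]
br [ 0.6672 -0.4547  0.082 ]
yaw -7.505554863565623 0.21772414864206927
yaw -7.400347245410843 0.2155491588065841
ctr [ 0.57670189 -0.33470857  0.081     ] grip [ 0.52777633 -0.3326023   0.1105    ]
board [0.54147098 0.39533444 0.141     ] [0.53717282 0.26498135 0.141     ] yaw -1.8885411899266984 0.1304239303269611
hooktip [0.48937662 0.29639765 0.1255    ] [0.49098886 0.36765193 0.1255    ]
```

>>> step_arm:
  plan:
    - [[-4.1,-3.3,0,0,0,-7.5,0.4],[-4.1,-3.3,0,0,0,0,0.4],[-4.1,-3.3,0,0,0,0,0.4],[-4.1,-3.3,0,0,0,0,0.4],[-4.1,-3.3,0,0,0,0,0.4],[-4.1,-3.3,0,0,0,0,0.4],[-4.1,-3.3,0,0,0,0,0.4],[-4.1,-3.3,0,0,0,0,0.4]]

```text
t: 1.15
position: [0.4483, 0.2929, 0.2312]
ee_rot: [-3.142, -0.0, 3.01]
force: [0.2, 0.3, -0.4]
width: 0.0512
gripper_force: 0.0
```

>>> step_arm:
  plan:
    - [[-1.5,-4.8,0,0,0,0,0.4],[-1.5,-4.8,0,0,0,0,0.4],[-1.5,-4.8,0,0,0,0,0.4],[-1.5,-4.8,0,0,0,0,0.4],[-1.5,-4.8,0,0,0,0,0.4],[-1.5,-4.8,0,0,0,0,0.4]]

```text
t: 1.9
position: [0.4987, -0.0046, 0.2312]
ee_rot: [3.141, -0.0, 3.01]
force: [0.3, 0.1, 0.0]
width: 0.0516
gripper_force: 0.0
```

>>> step_arm:
  plan:
    - [[-1.2,-5,0,0,0,0,0.4],[-1.2,-5,0,0,0,0,0.4],[-1.2,-5,0,0,0,0,0.4],[-1.2,-5,0,0,0,0,0.4],[-1.2,-5,0,0,0,0,0.4],[-1.2,-5,0,0,0,0,0.4],[0,0,0,0,0,0,0.4],[0,0,0,0,0,0,0.4]]

```text
t: 2.9
position: [0.5307, -0.3095, 0.2308]
ee_rot: [3.141, -0.001, 3.01]
force: [0.8, -0.1, -0.2]
width: 0.0514
gripper_force: 0.0
```

```bash
python3 - <<'E'
from station import arm
from h import *
d={n:arm.get_image(n) for n in("wrist","scene","top")}
pickle.dump(d,open("im1.pkl","wb"));print(np.round(arm.get_obs()['qpos'],3))
r=d['wrist'];print(np.round(proj(r,[.5278,-.3326,.1105]),1))
cv2.imwrite('pics/w1.png',r['img'][:,:,::-1])
E
```

```text
[-0.011  0.413  0.675  1.426 -0.259  1.393  2.111]
[293.4 200.5]
```

View pics/w1.png

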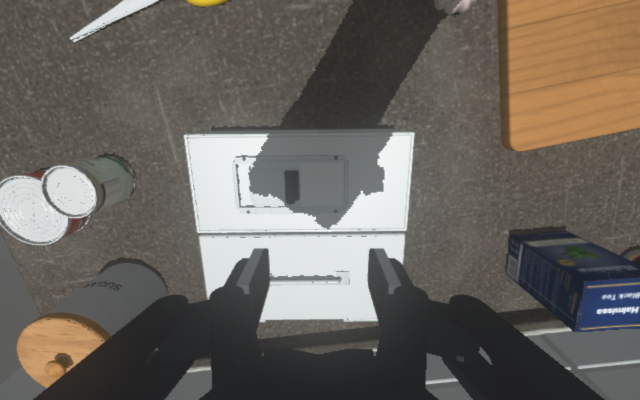

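The wrist view shows the deck with front corners near (185,134) and (413,132), the lid line at y≈233, and the shutter's black grip at about (292,187). The tea box is at right, clear of the work.

```bash
python3 - <<'E'
from h import *
r=pickle.load(open('im1.pkl','rb'))['wrist'];g=cv2.cvtColor(r['img'],cv2.COLOR_RGB2GRAY)
print(np.round(r['world_from_camera'][:3,3],3))
print(g[160:216:3,280:304])
m=((g<50)*255).astype(np.uint8)[160:216,275:310]
n,l,s,c=cv2.connectedComponentsWithStats(m);print(s,c+[275,160])
for p in[(185,134),(413,132),(197,234),(409,234)]:print(np.round(plane(r,*p,.08),4))
# edges refine: front edge rows, side edges cols
f=g.astype(float)
for row in(145,180,215):print(row,g[row,180:202].tolist(),g[row,400:420].tolist())
for col in(200,220,400):print(col,g[122:142,col].tolist(),g[226:240,col].tolist())
E
```

```text
[ 0.456 -0.3    0.373]
[[107 107 107 107 107 107 106 106 106 106 105 105 105 105 104 104 104 104
  104 104 103 104 103 103]
 [110 109 110 110 109 108 109 109 108 109 108 108 108 108 107 108 108 108
  107 106 110 109 109 110]
 [111 111 110 111 110 110 110 110 110 109 109 108 109 108 109 107 108 107
  107 108 113 113 113 114]
 [108 108 108 108 107 104 103 103 102 103 102 102 102 101 101 101 101 101
  103 106 108 113 112 113]
 [110 111 108 103  82  69  66  66  65  65  64  62  63  63  63  63  63  63
   76 104 107 113 113 113]
 [110 110 109 106  89  70  67  65  66  64  64  64  64  63  63  62  63  64
   76 102 107 112 113 113]
 [111 111 110 106  91  70  67  67  66  66  65  65  65  65  64  64  63  65
   73  93 104 113 114 114]
 [112 111 110 110 102  74  68  68  67  67  66  66  66  65  65  65  65  65
   74  95 106 112 113 114]
 [111 112 111 110 102  74  68  69  69  68  67  68  67  66  66  66  65  66
   70  88 107 114 115 115]
 [113 113 112 112 106  79  71  69  70  69  69  68  68  68  67  67  66  67
   71  88 106 114 115 115]
 [112 113 112 112 105  80  71  71  71  70  70  70  69  68  68  68  
[... 1430 characters left out ...]
94, 97, 99, 97, 96, 103, 111, 114, 112, 106, 110, 151, 222, 229, 170, 212, 229, 230, 230] [235, 235, 234, 234, 226, 216, 231, 205, 124, 102, 102, 102, 105, 111, 113, 106, 100, 102, 103, 103]
200 [84, 92, 97, 97, 97, 99, 102, 99, 96, 96, 100, 121, 184, 217, 229, 218, 234, 235, 235, 236] [226, 227, 226, 222, 204, 227, 211, 123, 111, 146, 191, 213, 222, 220]
220 [105, 109, 109, 109, 102, 75, 70, 72, 85, 101, 103, 122, 188, 222, 228, 217, 238, 239, 239, 239] [232, 231, 228, 212, 213, 231, 196, 126, 126, 165, 200, 219, 228, 229]
400 [107, 112, 111, 104, 96, 92, 92, 99, 99, 119, 180, 219, 233, 220, 240, 241, 241, 241, 241, 241] [233, 230, 215, 232, 212, 129, 118, 152, 193, 217, 230, 231, 231, 231]
```

```bash
python3 - <<'E'
from h import *
r=pickle.load(open('im1.pkl','rb'))['wrist']
g=plane(r,290,188,.1105);print('grip',g)
fl=plane(r,413.8,131.8,.08);fr=plane(r,184.5,134.2,.08);v=fl-fr;yaw=np.arctan2(-v[0],v[1]);print(np.degrees(yaw),np.linalg.norm(v),fl,fr)
c=(fl+fr)/2;ex=np.array([np.cos(yaw),np.sin(yaw)]);ey=np.array([-ex[1],ex[0]]);w=(g-c)[:2];print('grip in box (from front mid)',w@ex,w@ey)
# dark frame of rails / shutter
for z,ps in((.085,[(235,157),(346,157),(236,213),(348,212),(300,163),(345,163),(345,205)]),):
  for p in ps:
    q=plane(r,*p,z)-c;print(p,round(q[:2]@ex,4),round(q[:2]@ey,4))
E
```

```text
grip [ 0.51579789 -0.33382603  0.1105    ]
-6.958794274651071 0.21938405146379286 [ 0.48375726 -0.21165684  0.08      ] [ 0.45717768 -0.42942481  0.08      ]
grip in box (from front mid) 0.046606066006923096 -0.007695309893211009
(235, 157) 0.0216 -0.062
(346, 157) 0.0227 0.0448
(236, 213) 0.0782 -0.0661
(348, 212) 0.0784 0.0478
(300, 163) 0.028 0.0004
(345, 163) 0.0284 0.0439
(345, 205) 0.0709 0.0446
```

>>> step_arm:
  plan:
    - [[1.0,-2.6,2,0,0,0,0.5],[0,0,4,0,0,0,0.5],[0,0,4,0,0,0,0.5],[0,0,2.8,0,0,0,0.5],[0,0,1,0,0,0,0.5],[0,0,0,0,0,0,0.5],[0,0,0,0,0,0,1],[0,0,0,0,0,0,1]]
  grip_force: 20

```text
t: 4.05
position: [0.5182, -0.3347, 0.0947]
ee_rot: [-3.141, 0.002, 3.01]
force: [0.4, 0.2, 6.4]
width: 0.0087
gripper_force: 24.4
```

>>> step_arm:
  plan:
    - [[0,0,0,0,0,0,1],[0,0,0,0,0,0,1]]

```text
t: 4.3
position: [0.5182, -0.3347, 0.0947]
ee_rot: [-3.141, 0.002, 3.01]
force: [-0.9, 0.8, 5.9]
width: 0.0082
gripper_force: 24.4
```

>>> step_arm:
  plan:
    - [[0,0.8,-0.1,0,0,-0.5,1],[0,0.8,0,0,0,0,1],[0,0.8,0,0,0,0,1],[0,0.8,0,0,0,0,1],[0,0.5,0,0,0,0,1],[0,0,0,0,0,0,1]]

```text
t: 5.05
position: [0.5227, -0.2965, 0.0947]
ee_rot: [3.141, 0.001, 3.02]
force: [3.6, 1.6, 5.2]
width: 0.0086
gripper_force: 24.2
```

>>> step_arm:
  plan:
    - [[0,0.3,0,0,0,0,1],[0,0.3,0,0,0,0,1],[0,0,0,0,0,0,1]]

```text
t: 5.42
position: [0.5228, -0.2954, 0.0947]
ee_rot: [-3.136, 0.002, 3.016]
force: [6.4, -11.2, -4.1]
width: 0.0086
gripper_force: 23.0
```

>>> step_arm:
  plan:
    - [[0,0.4,0,0,0,0,1],[0,0,0,0,0,0,1],[0,0,0,0,0,0,1]]

```text
t: 5.8
position: [0.5228, -0.2952, 0.0948]
ee_rot: [-3.131, 0.004, 3.013]
force: [10.4, -23.1, -10.6]
width: 0.0083
gripper_force: 22.5
```

>>> step_arm:
  plan:
    - [[0,-0.8,0,0,0,0,1],[0,0,0,0,0,0,0.5],[0,0,0,0,0,0,0.5],[0,0,-4,0,0,0,0.5],[0,-1.5,-5,0,0,0,0.5],[0,-2.5,-3,0,0,0,0.5],[0,0,0,0,0,0,0.5],[0,0,0,0,0,0,0.5]]

```text
t: 6.8
position: [0.517, -0.3342, 0.2129]
ee_rot: [3.14, -0.002, 3.019]
force: [0.6, 0.9, -0.1]
width: 0.0423
gripper_force: 0.0
```

```bash
python3 - <<'E'
from station import arm
from h import *
d={n:arm.get_image(n) for n in("wrist","top")}
pickle.dump(d,open("im2.pkl","wb"));print(arm.get_obs()['position'],arm.get_obs()['ee_rot'])
r=d['wrist'];u,v=proj(r,[.5148,-.3607,.08]).round().astype(int);print(u,v)
x0,y0=u-100,v-65;print(x0,y0)
cv2.imwrite('pics/w2.png',cv2.resize(r['img'][y0:y0+130,x0:x0+200,::-1],None,fx=4,fy=4,interpolation=cv2.INTER_CUBIC))
E
```

```text
[ 0.5171628  -0.33365201  0.21253579] [ 3.13986097e+00 -2.76875647e-03  3.01985159e+00]
291 198
191 133
```

View pics/w2.png

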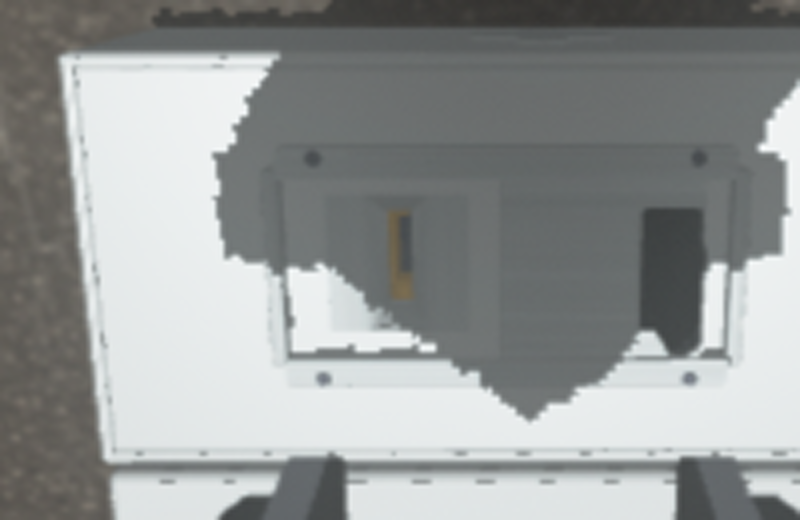

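The crop shows the clear keyhole: a brass and dark slot at columns 388–412, rows about 208–300, with its countersink spanning rows about 195–330. The grip stands at (670,280) and the shutter is fully to the right.

```bash
python3 - <<'E'
from h import *
r=pickle.load(open('im2.pkl','rb'))['wrist']
P=lambda u,v,z:plane(r,(u+.5)/4-.5+191,(v+.5)/4-.5+133,z)[:2]
print('slot ctr by brass',P(400,256,.0755),'ends',P(400,206,.0755),P(400,302,.0755))
print('square ctr',P(398,263,.08))
s=[P(*c,.0865) for c in[(313,158),(699,158),(323,378),(690,378)]];print('screws',np.round(s,4),'mean',np.mean(s,0))
a=s[1]-s[0];b=s[3]-s[2];print(np.degrees(np.arctan2(-a[0],a[1])),np.degrees(np.arctan2(-b[0],b[1])))
fl=P(62,55,.08);print('front right corner',fl)
g=cv2.cvtColor(r['img'],cv2.COLOR_RGB2GRAY)
c=g[178:220,270:312].astype(float)
cl=cv2.createCLAHE(4,(4,4)).apply(g[170:226,262:332])
cv2.imwrite('pics/w3.png',cv2.resize(cl,None,fx=11,fy=10,interpolation=cv2.INTER_CUBIC))
E
```

```text
slot ctr by brass [ 0.51466464 -0.36138812] ends [ 0.50237841 -0.35954191] [ 0.52624336 -0.36312801]
square ctr [ 0.51516779 -0.36155271]
screws [[ 0.4866 -0.3762]
 [ 0.4973 -0.289 ]
 [ 0.5396 -0.3829]
 [ 0.5505 -0.2952]] mean [ 0.51850462 -0.33582332]
-7.029806693991173 -7.052716645615601
front right corner [ 0.45727337 -0.43005417]
```

View pics/w3.png

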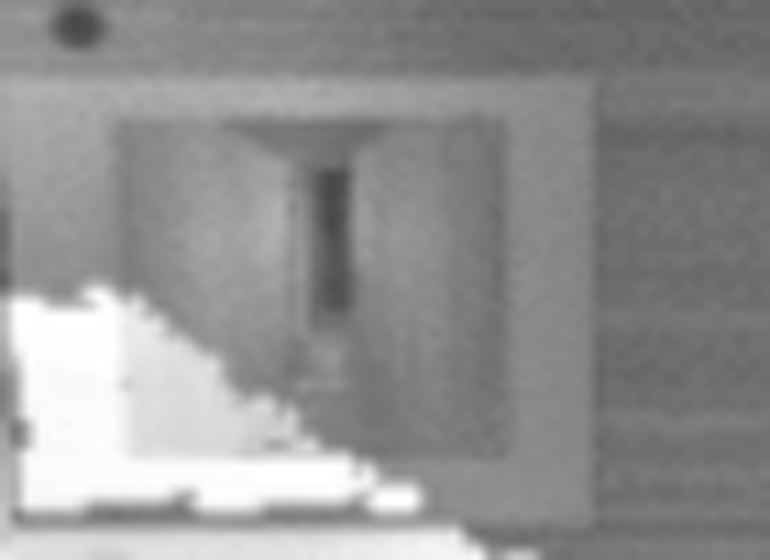

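Enhanced, the slot is centred at crop (327,277) and its plate at (310,289), both matching the estimated keyhole of (0.515,-0.361). I'll go to the rack next.

>>> step_arm:
  plan:
    - [[0,0,-1,0,0,-5,0.4],[0.7,5.2,-0.4,0,0,0,0.4],[0.7,5.2,-0.4,0,0,0,0.4],[0.7,5.2,-0.4,0,0,0,0.4],[0.7,5.2,-0.4,0,0,0,0.4],[0.7,5.2,-0.4,0,0,0,0.4],[0.7,5.2,-0.4,0,0,0,0.4],[0.7,5.2,-0.4,0,0,0,0.4]]

```text
t: 7.9
position: [0.4802, 0.0327, 0.2515]
ee_rot: [-3.141, -0.002, 3.107]
force: [0.2, 0.4, -0.4]
width: 0.051
gripper_force: 0.0
```

>>> step_arm:
  plan:
    - [[0.7,5.2,-0.4,0,0,0,0.4],[0.7,5.2,-0.4,0,0,0,0.4],[0.7,5.2,-0.4,0,0,0,0.4],[0.7,5.2,-0.4,0,0,0,0.4],[0.7,5.2,0,0,0,0,0.4],[0,0,0,0,0,0,0.4],[0,0,0,0,0,0,0.4]]

```text
t: 8.78
position: [0.4552, 0.291, 0.2672]
ee_rot: [-3.14, -0.001, 3.107]
force: [-0.2, -0.1, 0.1]
width: 0.0512
gripper_force: 0.0
```

```bash
python3 - <<'E'
from station import arm
from h import *
d={n:arm.get_image(n) for n in("wrist","top","scene")}
pickle.dump(d,open("im3.pkl","wb"));print(arm.get_obs()['position'],arm.get_obs()['ee_rot'],arm.get_obs()['qpos'])
r=d['wrist'];u,v=proj(r,[.501,.296,.12]).round().astype(int);print(u,v)
x0,y0=u-100,v-75;print(x0,y0)
cv2.imwrite('pics/w4.png',cv2.resize(r['img'][y0:y0+150,x0:x0+200,::-1],None,fx=4,fy=4,interpolation=cv2.INTER_CUBIC))
E
```

```text
[0.45614613 0.28983172 0.26813947] [-3.14109328e+00 -1.74485757e-04  3.10360338e+00] [-0.83968452  0.18332899  0.25105017  1.55196163 -0.04557322  1.41252451
  0.94734352]
325 235
225 160
```

View pics/w4.png

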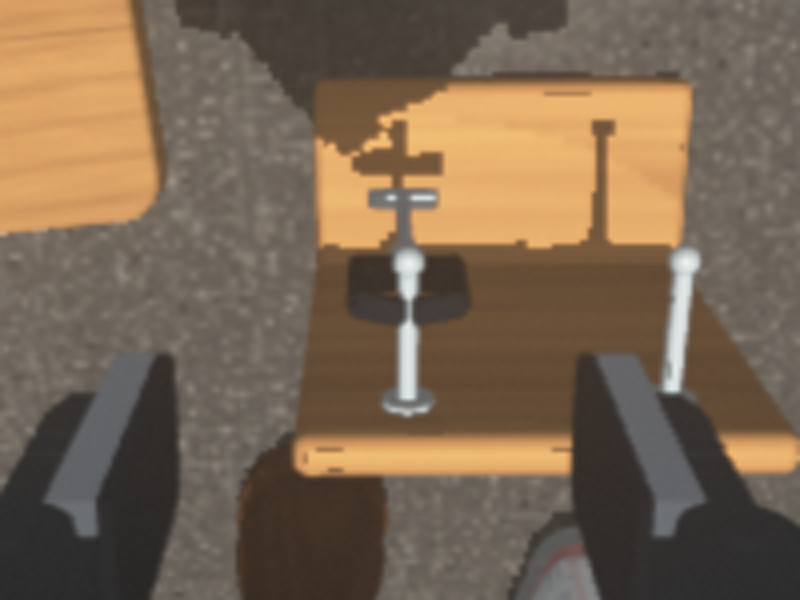

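The crop shows the key's black bow at columns 348–470, rows 255–322. Its hook's ball is at (408,262), the empty hook's ball at (685,262), and the board top at rows about 437–475.

```bash
python3 - <<'E'
from h import *
d=pickle.load(open('im3.pkl','rb'));r=d['wrist']
P=lambda u,v,z:plane(r,(u+.5)/4-.5+225,(v+.5)/4-.5+160,z)
a=P(408,262,.1255);b=P(685,262,.1255);v=b-a;print('tips',a,b,np.linalg.norm(v),np.degrees(np.arctan2(-v[0],v[1])))
for n,u,w in(('bowL back',351,313),('bowR back',468,313),('mid',410,322)):print(n,P(u,w,.131))
print('board',[P(u,w,.141) for u,w in((297,437),(800,437))])
l,q=P(297,437,.141),P(800,437,.141);v=q-l;print(np.degrees(np.arctan2(-v[0],v[1])))
print('base front',[P(u,80,.014) for u in(316,692)])
l,q=P(316,80,.014),P(692,83,.014);v=q-l;print(np.linalg.norm(v),np.degrees(np.arctan2(-v[0],v[1])))
E
```

```text
tips [0.48759306 0.2975505  0.1255    ] [0.48997905 0.36781736 0.1255    ] 0.07030736264217069 -1.9447941801729882
bowL back [0.49874744 0.28272922 0.131     ]
bowR back [0.49974737 0.31223325 0.131     ]
mid [0.50171031 0.29754471 0.131     ]
board [array([0.52770727, 0.26817672, 0.141     ]), array([0.53196892, 0.39453652, 0.141     ])]
-1.9316458000510721
base front [array([0.46308446, 0.26995112, 0.014     ]), array([0.46741915, 0.39679303, 0.014     ])]
0.1269993216731974 -2.4227289547198216
```

>>> step_arm:
  plan:
    - [[-4.4,0.8,0,0,0,0,0.4],[0,0,4,0,0,0,0.4],[0,0,4,0,0,0,0.4],[0,0,4,0,0,0,0.4],[0,0,3,0,0,0,0.4],[0,0,2.3,0,0,0,0.4],[0,0,0,0,0,0,0.4],[0,0,0,0,0,0,0.4]]

```text
t: 9.93
position: [0.5008, 0.2974, 0.0965]
ee_rot: [3.141, 0.001, 3.105]
force: [-0.4, -0.7, -0.4]
width: 0.0514
gripper_force: 0.0
```

>>> step_arm:
  plan:
    - [[0.05,0,0.2,0,0,0,0.5],[0,0,0,0,0,0,1],[0,0,0,0,0,0,1],[0,0,0,0,0,0,1],[0,0,0,0,0,0,1]]
  grip_force: 60

```text
t: 10.55
position: [0.5, 0.2979, 0.0941]
ee_rot: [3.141, 0.001, 3.106]
force: [-0.5, -1.0, 6.1]
width: 0.0306
gripper_force: 59.1
```

>>> step_arm:
  plan:
    - [[0,0,-0.3,0,0,0,1],[0,0,-0.3,0,0,0,1],[0,0,0,0,0,0,1],[0.8,0,0,0,0,0,1]]

```text
t: 11.05
position: [0.4916, 0.2976, 0.0991]
ee_rot: [-3.141, -0.0, 3.105]
force: [-0.8, -1.1, 0.0]
width: 0.0309
gripper_force: 59.3
```

>>> step_arm:
  plan:
    - [[0.8,0,0,0,0,0,1],[0.8,0,0,0,0,0,1],[0.8,0,0,0,0,0,1],[0.8,0,0,0,0,0,1],[0.8,0,0,0,0,0,1],[0,0,0,0,0,0,1]]

```text
t: 11.8
position: [0.4509, 0.2996, 0.0993]
ee_rot: [3.141, -0.0, 3.107]
force: [0.6, -0.7, -0.3]
width: 0.0311
gripper_force: 59.3
```

>>> step_arm:
  plan:
    - [[0,0,-4,0,0,0,1],[0,0,-4,0,0,0,1],[0,0,-3,0,0,0,1],[0,0,-2.5,0,0,0,1],[0,0,-1.5,0,0,5,1],[0,0,0,0,0,10,1],[0,0,0,0,0,10,1],[0,0,0,0,0,10,1]]

```text
t: 12.8
position: [0.4519, 0.2992, 0.2493]
ee_rot: [3.142, 0.0, 2.489]
force: [-0.1, 0.8, -0.1]
width: 0.031
gripper_force: 59.3
```

>>> step_arm:
  plan:
    - [[0,0,0,0,0,10,1],[0,0,0,0,0,10,1],[0,0,0,0,0,10,1],[0,0,0,0,0,10,1],[0,0,0,0,0,10,1],[0,0,0,0,0,10,1],[0,0,0,0,0,0,1]]

```text
t: 13.68
position: [0.4518, 0.2993, 0.2493]
ee_rot: [3.141, 0.0, 1.449]
force: [0.1, -0.1, -0.2]
width: 0.0307
gripper_force: 59.3
```

>>> step_arm:
  plan:
    - [[-5,1.1,0,0,0,0,1],[-5,1.1,0,0,0,0,1],[-5,1.1,0,0,0,0,1],[-5,1.1,0,0,0,0,1],[-5,1.1,0,0,0,0,1],[-5,1.1,0,0,0,0,1],[-5,1.1,0,0,0,0,1],[-5,1.1,0,0,0,0,1]]

```text
t: 14.68
position: [0.4898, -0.1101, 0.2496]
ee_rot: [3.141, -0.0, 1.453]
force: [0.5, 0.5, -0.6]
width: 0.031
gripper_force: 59.4
```

>>> step_arm:
  plan:
    - [[-5,1.1,0,0,0,0,1],[-5,1.1,0,0,0,0,1],[-5,1.1,0,0,0,0,1],[-5,1.1,0,0,0,0,1],[-4.7,1.1,0,0,0,0,1],[0,0,4,0,0,0,1],[0,0,0,0,0,0,1],[0,0,0,0,0,0,1]]

```text
t: 15.68
position: [0.5147, -0.3596, 0.2103]
ee_rot: [3.141, -0.0, 1.451]
force: [0.2, 0.1, -0.3]
width: 0.0305
gripper_force: 59.4
```

```bash
python3 - <<'E'
from station import arm
from h import *
d={n:arm.get_image(n) for n in("wrist","top","scene")}
pickle.dump(d,open("im4.pkl","wb"));print(arm.get_obs()['position'],arm.get_obs()['ee_rot'],arm.get_obs()['qpos'],arm.get_obs()['force'])
r=d['wrist'];p=arm.get_obs()['position']
u,v=proj(r,p-[0,0,.047]).round().astype(int);print(u,v,proj(r,[.515,-.361,.08]))
x0,y0=max(u-100,0),min(v-75,250);print(x0,y0)
s=d['scene'];su,sv=proj(s,p).astype(int);print(su,sv)
A=cv2.resize(r['img'][y0:y0+150,x0:x0+200,::-1],None,fx=4,fy=4,interpolation=cv2.INTER_CUBIC)
cv2.imwrite('pics/w5.png',A)
E
```

```text
[ 0.51501897 -0.35991371  0.21102702] [3.13923694e+00 6.31884383e-04 1.44996333e+00] [-0.01533683  0.49981536  0.84152744  1.42309416 -0.37338896  1.38079425
  0.71322171] [0.0538305  0.13991036 0.09642389]
320 229 [319.44707008 197.29354344]
220 154
389 155
```

View pics/w5.png

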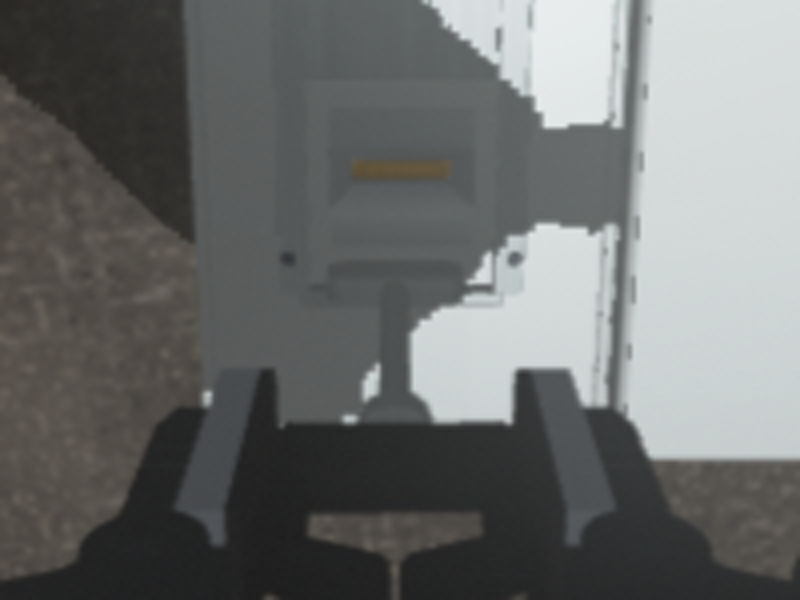

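The wrist view shows the keyhole slot at crop (401,169), as predicted. The key bits are at columns 330–465, rows 262–285, and the shank rises at column 397 to the bow at row 400. The tip was expected near row 300, so I'm checking for offset or tilt.

```bash
python3 - <<'E'
from h import *
d=pickle.load(open('im4.pkl','rb'));r=d['wrist']
p=np.array([.515,-.3598,.2105]);yaw=1.45;ex=np.array([np.cos(yaw),np.sin(yaw),0]);ey=np.array([np.sin(yaw),-np.cos(yaw),0])
pr=lambda x,y,z:tuple(((proj(r,p+ex*x+ey*y+[0,0,z-.047])-[220,154]+.5)*4-.5).round(1))
for n,q in dict(tipfront=(.002,0,0),tipback=(-.002,0,0),bitfrontL=(.002,-.011,0),bitfrontR=(.002,.011,0),bittopfront=(.002,0,.01),bittopback=(-.002,0,.01),bowbot=(.004,0,.052),shank30=(.00225,0,.03),fing=(.011,-.016,.047),fingR=(.011,.016,.047)).items():print(n,pr(*q))
print(pr(.012,0,0),pr(.002,0,-.01))
g=cv2.cvtColor(r['img'],cv2.COLOR_RGB2GRAY);print(g[214:262,310:328:3].T)
E
```

```text
tipfront (np.float64(400.5), np.float64(287.0))
tipback (np.float64(400.5), np.float64(309.0))
bitfrontL (np.float64(335.5), np.float64(286.9))
bitfrontR (np.float64(465.6), np.float64(287.1))
bittopfront (np.float64(400.9), np.float64(309.0))
bittopback (np.float64(400.8), np.float64(332.0))
bowbot (np.float64(402.7), np.float64(417.4))
shank30 (np.float64(401.6), np.float64(358.7))
fing (np.float64(278.9), np.float64(350.5))
fingR (np.float64(526.4), np.float64(350.8))
(np.float64(400.7), np.float64(230.8)) (np.float64(400.2), np.float64(267.0))
[[ 89  92  94  94  92  82  79  79  80  83  87  88  87  87  86  87  88  93
   94  93  94  94  94  94  94  94  94  93  94  93  94  93  94  97 105 133
  136 135 135 129 107  92  95  82  84  70  46  41]
 [ 90  92  94  95  93  83  79  79  81  83  87  88  88  87  87  87  88  93
   94  94  95  94  94  93  93  93  93  94  94  94 102 131 150 201 205 199
  198 196 181 103  80  79  81  87  85  71  46  42]
 [ 90  92  95  95  93  83  80  80  81  84  85  81  80  80  80  80  80  79
   80  80  79  79  80  79  80  79  79  79  79  79  79  79  79  78  78  78
   78  79  80  80  80  81  85  86  83  70  47  44]
 [ 91  93  95  96  93  84  81  81  82  84  83  82  81  81  80  81  81  81
   80  81  81  80  80  80  80  81  80  81  80  79  81  80  80  80  81  80
   79  80  80  80  80  83  86  86  84  70  47  43]
 [ 91  94  96  96  94  85  82  82  82  85  89  90  87  85  85  85  85  88
   89  89  89  90 104 141 145 144 144 144 144 144 141 133 132 131 130 130
  129 125  95  81  81  82  86  88  86  72  49  44]
 [ 92  94  95  97  95  84  82  81  83  86  89  90  89  89  89  90  90  95
   98 126 200 207 211 212 211 211 211 211 210 210 209 209 210 209 208 208
  207 207 200 172 111  86  82  83  85  72  50  45]]
```

The key leans about 0.107 rad, tip toward tool +x, because it sat flush on the sloping hook. I'll correct this with −6° about tool y.

>>> step_arm:
  plan:
    - [[-0.08,0.14,0,0,-6.1,0,1],[0,0,0,0,0,0,1],[0.32,0,3,0,0,0,1],[0.32,0,3,0,0,0,1],[0.1,0,0.9,0,0,0,1],[0,0,0,0,0,0,1],[0,0,0,0,0,0,1]]

```text
t: 16.7
position: [0.5158, -0.3619, 0.1414]
ee_rot: [3.14, 0.107, 1.447]
force: [-0.8, 0.5, -0.4]
width: 0.0309
gripper_force: 59.5
```

```bash
python3 - <<'E'
from station import arm
from h import *
d={n:arm.get_image(n) for n in("wrist","scene")}
pickle.dump(d,open("im5.pkl","wb"));o=arm.get_obs();print(o['position'],o['ee_rot'],o['force'])
r=d['wrist'];K=np.array([.5157,-.3612,.08]);u,v=proj(r,K);print(u,v)
x0,y0=int(u)-60,int(v)-25;print(x0,y0,proj(r,K+[0,0,.005]))
cv2.imwrite('pics/w6.png',cv2.resize(r['img'][y0:y0+90,x0:x0+120,::-1],None,fx=6,fy=6,interpolation=cv2.INTER_CUBIC))
E
```

```text
[ 0.51584375 -0.36171384  0.14120116] [3.13981283 0.10694422 1.44743584] [ 0.05832673 -0.53328957 -0.11453371]
318.80331001919666 211.40994125893758
258 186 [318.8268016 214.330662 ]
```

View pics/w6.png

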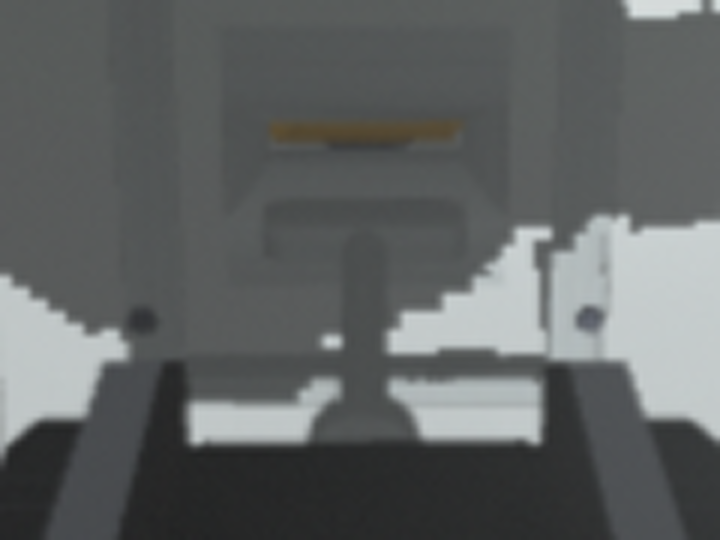

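Bits at columns 262–467 line up with the slot at columns 266–462. Across the slot the tip sits about 1.3 mm toward −y, so I'll shift that and go down.

>>> step_arm:
  plan:
    - [[0.13,0,0,0,0,0,1],[0.05,0,0.5,0,0,0,1],[0.05,0,0.5,0,0,0,1],[0.03,0,0.3,0,0,0,1],[0.03,0,0.3,0,0,0,1],[0.03,0,0.3,0,0,0,1],[0,0,0,0,0,0,1]]

```text
t: 17.68
position: [0.5154, -0.3606, 0.1207]
ee_rot: [3.141, 0.107, 1.447]
force: [0.1, -2.0, -0.6]
width: 0.031
gripper_force: 59.4
```

>>> step_arm:
  plan:
    - [[0.03,0,0.25,0,0,0,1],[0.03,0,0.25,0,0,0,1],[0,0,0,0,0,0,1]]

```text
t: 18.05
position: [0.5153, -0.3607, 0.1156]
ee_rot: [3.141, 0.108, 1.447]
force: [-0.1, -6.2, -1.1]
width: 0.0306
gripper_force: 59.4
```

>>> step_arm:
  plan:
    - [[-0.12,0,0,0,0,0,1],[0.02,0,0.2,0,0,0,1],[0.02,0,0.2,0,0,0,1],[0,0,0,0,0,0,1]]

```text
t: 18.55
position: [0.5162, -0.3612, 0.1121]
ee_rot: [3.14, 0.107, 1.448]
force: [1.8, -4.1, 2.0]
width: 0.0309
gripper_force: 59.7
```

>>> step_arm:
  plan:
    - [[-0.04,0.13,0.1,0,0,0,1],[0.01,-0.26,0.1,0,0,0,1],[0.01,0.26,0.1,0,0,0,1],[0.01,-0.26,0.1,0,0,0,1],[0.01,0.26,0.1,0,0,0,1],[0.01,-0.26,0.1,0,0,0,1],[0.01,0.13,0,0,0,0,1],[0,0,0,0,0,0,1]]

```text
t: 19.55
position: [0.5151, -0.3615, 0.1056]
ee_rot: [-3.141, 0.106, 1.448]
force: [1.0, -1.2, 3.3]
width: 0.0306
gripper_force: 60.4
```

Progressing at low force, so I'll continue.

>>> step_arm:
  plan:
    - [[0.01,0.13,0.1,0,0,0,1],[0.01,-0.26,0.1,0,0,0,1],[0.01,0.26,0.1,0,0,0,1],[0.01,-0.26,0.1,0,0,0,1],[0.01,0.26,0.1,0,0,0,1],[0.01,-0.26,0.1,0,0,0,1],[0.01,0.13,0.1,0,0,0,1],[0,0,0,0,0,0,1]]

```text
t: 20.55
position: [0.5153, -0.3617, 0.0986]
ee_rot: [-3.141, 0.107, 1.448]
force: [-0.1, -2.0, -0.6]
width: 0.0309
gripper_force: 60.3
```

>>> step_arm:
  plan:
    - [[0.01,0.13,0.1,0,0,0,1],[0.01,-0.26,0.1,0,0,0,1],[0.01,0.26,0.1,0,0,0,1],[0.01,-0.26,0.1,0,0,0,1],[0.01,0.13,0.1,0,0,0,1],[0.01,0,0.1,0,0,0,1],[0,0,0,0,0,0,1]]

```text
t: 21.42
position: [0.5151, -0.3617, 0.0925]
ee_rot: [-3.141, 0.106, 1.448]
force: [-0.8, -2.8, 0.5]
width: 0.0308
gripper_force: 60.3
```

>>> step_arm:
  plan:
    - [[0.01,0,0.1,0,0,0,1],[0.01,0,0.1,0,0,0,1],[0.01,0,0.1,0,0,0,1],[0,0,0,0,0,0,1]]

```text
t: 21.92
position: [0.5154, -0.3623, 0.0916]
ee_rot: [3.14, 0.107, 1.447]
force: [-5.0, 1.6, 16.3]
width: 0.0306
gripper_force: 62.2
```

>>> step_arm:
  plan:
    - [[0,0,-0.1,0,0,0,1],[0,0,0,0.7,0,7,1],[0,0,0,0.7,0,7,1],[0,0,0,0.7,0,7,1],[0,0,0,0.7,0,7,1],[0,0,0,0,0,0,1]]
  grip_force: 80

```text
t: 22.68
position: [0.5149, -0.362, 0.0918]
ee_rot: [3.139, 0.106, 0.954]
force: [-4.6, 0.7, 13.2]
width: 0.0301
gripper_force: 79.6
```

>>> step_arm:
  plan:
    - [[0,0,0,0.8,0,8,1],[0,0,0,0.8,0,8,1],[0,0,0,0.8,0,8,1],[0,0,0,0.8,0,8,1],[0,0,0,0.8,0,8,1],[0,0,0,0.8,0,8,1],[0,0,0,0.8,0,8,1],[0,0,0,0,0,0,1]]

```text
t: 23.68
position: [0.5153, -0.3606, 0.0918]
ee_rot: [3.137, 0.101, -0.028]
force: [-4.2, 5.2, 15.5]
width: 0.0305
gripper_force: 79.7
```

```bash
python3 - <<'E'
from station import arm
o=arm.get_obs();print(o['position'],o['ee_rot'],o['force'],o['moment'],o['effort'][-1],o['qpos'])
E
```

```text
[ 0.51529796 -0.36062519  0.0918064 ] [ 3.13700109  0.10062072 -0.02777207] [-4.17616657  5.1808132  15.53268155] [1.18779992 1.21615524 0.00800961] -1.1961955949664116 [-0.1407142   0.81486068  1.10002926  1.4826094  -0.64901363  1.35030119
 -0.58880181]
```

>>> step_arm:
  plan:
    - [[0,0,0,0.4,0,4,1],[0,0,0,0.4,0,4,1],[0,0,0,0.3,0,3,1],[0,0,0,0,0,0,1],[0,0,0,0,0,0,1]]

```text
t: 24.3
position: [0.5154, -0.3604, 0.0918]
ee_rot: [3.137, 0.1, -0.218]
force: [-4.2, 4.0, 14.7]
width: 0.0304
gripper_force: 79.6
```

```bash
python3 - <<'E'
from station import arm
from h import *
d={n:arm.get_image(n) for n in("wrist","scene","top")}
pickle.dump(d,open("im6.pkl","wb"))
o=arm.get_obs();print(o['position'],o['ee_rot'],o['force'],o['moment'],o['effort'][-1])
t=d['top']['img'];cv2.imwrite('pics/e.png',np.hstack([cv2.resize(t[165:265,345:445,::-1],None,fx=4,fy=4,interpolation=cv2.INTER_CUBIC),cv2.resize(d['wrist']['img'][50:350,120:420,::-1],(400,400))]))
E
```

```text
[ 0.51538916 -0.36038206  0.09179263] [ 3.13720017  0.0995806  -0.21779508] [-3.62556227  3.63631821 14.40994302] [1.1610649  1.18016652 0.3177065 ] -0.4153869766741991
```

View pics/e.png

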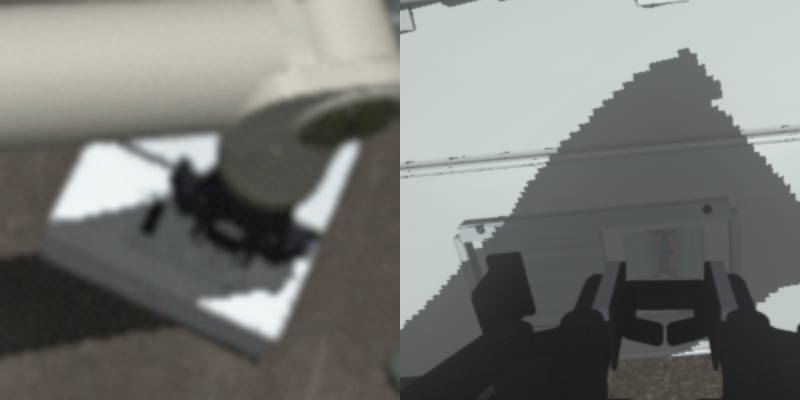

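The image shows the grip pressed to the end at left and the gripper over the keyhole plate. Brass is visible at (668,245) in the wrist half, so I'm checking where the keyhole and key should project.

```bash
python3 - <<'E'
from h import *
d=pickle.load(open('im6.pkl','rb'));r=d['wrist']
f=lambda p:np.round((proj(r,p)-[120,50])*1.333+[400,0])
K=np.array([.5155,-.3615,.08]);print('K',f(K),f(K-[0,0,.0045]))
ex=np.array([np.cos(-.123),np.sin(-.123),0]);ey=np.array([-ex[1],ex[0],0])
for a in(-.0165,-.012,.012,.0165):print(a,f(K+a*ex))
for h in(.105,.115):print('lid hinge front edge z',h-.033, f(K+ex*.05+[0,0,h-.115+.002]))
for n in d:
  g=cv2.cvtColor(d[n]['img'],cv2.COLOR_RGB2GRAY)
cv2.imwrite('pics/f.png',np.hstack([cv2.resize(r['img'][190:340,250:450,::-1],(800,600),interpolation=cv2.INTER_CUBIC)]))
E
```

```text
K [665. 264.] [665. 259.]
-0.0165 [668. 297.]
-0.012 [667. 288.]
0.012 [662. 239.]
0.0165 [661. 229.]
lid hinge front edge z 0.072 [653. 144.]
lid hinge front edge z 0.082 [652. 150.]
```

View pics/f.png

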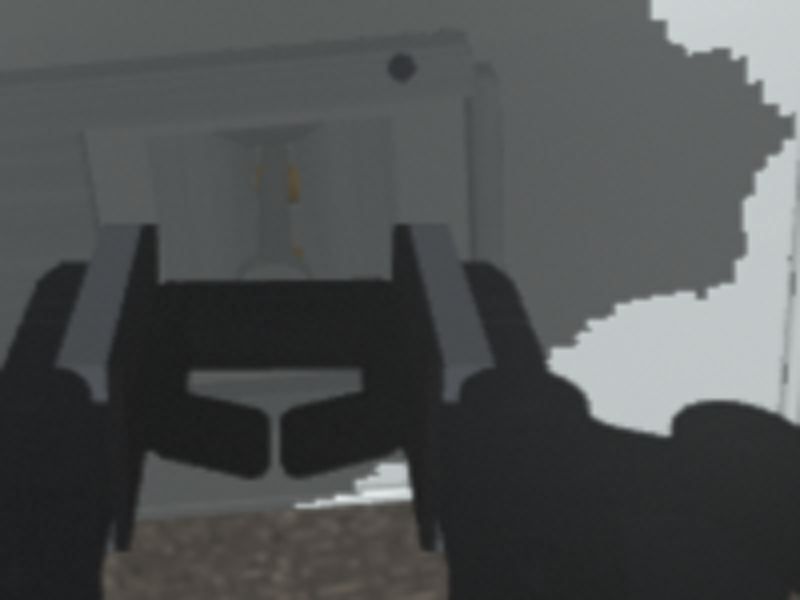

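The close-up shows the shank standing in the slot at (275,205), with the bow square between the pads. The key is in and has turned with the gripper. I'll check the lid lift numerically.

```bash
python3 - <<'E'
from station import arm
from h import *
def chk(r,off,tag):
  g=cv2.cvtColor(r['img'],cv2.COLOR_RGB2GRAY).astype(np.float32)
  K=np.array([.5155,-.3615,.08]);ex=np.array([np.cos(-.123),np.sin(-.123),0]);ey=np.array([-ex[1],ex[0],0])
  # intensity profile along box x at deck height
  s=np.arange(.030,.090,.0015);q=np.array([proj(r,K+ex*a+ey*off) for a in s],np.float32)
  v=cv2.remap(g,q[:,:1].copy(),q[:,1:].copy(),cv2.INTER_LINEAR).ravel().astype(int)
  print(tag,off);print(' '.join(f'{a*1e3:.0f}:{b}' for a,b in zip(s,v)))
w=pickle.load(open('im6.pkl','rb'))['wrist'];c=w['world_from_camera'][:3,3];print(c)
for off in(-.055,.07,.09):chk(w,off,'now')
for off in(-.055,.07):chk(pickle.load(open('im1.pkl','rb'))['wrist'],off,'shut')
K=np.array([.5155,-.3615,.08]);ex=np.array([np.cos(-.123),np.sin(-.123),0])
for z in(.082,.0935):
  P=K+ex*.051+[0,0,z-.08];d=P-c;X=c+d*(.08-c[2])/d[2];print(z,'lid edge would appear at',(X-K)[:2]@ex[:2])
o=arm.get_obs();print(o['ee_rot'],o['moment'],o['force'])
E
```

```text
[ 0.60070136 -0.37947092  0.22610363]
now -0.055
30:207 32:208 33:208 34:209 36:210 38:211 39:211 41:211 42:212 44:212 45:213 47:214 48:196 50:202 51:188 53:151 54:193 56:210 57:211 59:210 60:211 62:210 63:211 65:211 66:211 68:211 69:211 71:211 72:211 74:211 75:210 77:210 78:211 80:210 81:210 83:210 84:209 86:209 87:209 89:209
now 0.07
30:203 32:204 33:204 34:204 36:205 38:205 39:205 41:206 42:207 44:207 45:207 47:207 48:187 50:203 51:179 53:161 54:193 56:205 57:206 59:205 60:205 62:206 63:206 65:205 66:205 68:205 69:205 71:204 72:205 74:204 75:205 77:203 78:203 80:203 81:203 83:203 84:203 86:203 87:202 89:203
now 0.09
30:202 32:202 33:202 34:202 36:202 38:202 39:202 41:202 42:202 44:203 45:203 47:203 48:179 50:200 51:176 53:158 54:191 56:204 57:205 59:204 60:204 62:204 63:204 65:204 66:204 68:203 69:203 71:203 72:203 74:203 75:203 77:202 78:202 80:202 81:202 83:202 84:201 86:201 87:201 89:201
shut -0.055
30:232 32:232 33:232 34:231 36:231 38:231 39:231 41:231 42:231 44:231 45:231 47:230 48:224 50:223 51:215 53:128 54:142 56:191 57:219 59:228 60:229 62:229 63:228 65:228 66:228 68:227 69:227 71:228 72:227 74:227 75:227 77:227 78:227 80:227 81:226 83:226 84:227 86:227 87:226 89:226
shut 0.07
30:89 32:113 33:118 34:118 36:118 38:118 39:119 41:119 42:123 44:169 45:236 47:235 48:220 50:230 51:195 53:122 54:146 56:184 57:170 59:229 60:231 62:231 63:231 65:231 66:231 68:231 69:230 71:230 72:230 74:230 75:230 77:230 78:230 80:230 81:230 83:230 84:229 86:229 87:230 89:230
0.082 lid edge would appear at 0.050503655589162734
0.0935 lid edge would appear at 0.047359119571820735
[ 3.13720017  0.0995806  -0.21779508] [1.1610649  1.18016652 0.3177065 ] [-3.62556227  3.63631821 14.40994302]
```

```bash
python3 - <<'E'
from h import *
a=pickle.load(open('im4.pkl','rb'));b=pickle.load(open('im6.pkl','rb'))
K=np.array([.5155,-.3615,.08]);ex=np.array([np.cos(-.123),np.sin(-.123),0]);ey=np.array([-ex[1],ex[0],0])
for n in('scene','top'):
  A,B=a[n],b[n]
  print(n,'lift px:',proj(A,K+ex*.05+ey*.12+[0,0,.012])-proj(A,K+ex*.05+ey*.12+[0,0,.002]))
  for off in(-.07,.06,.1,.12,.13):
    # patch of the lid front edge: profile vertical through edge
    s=np.arange(-.012,.03,.002);out=[]
    for I in(A,B):
      g=cv2.cvtColor(I['img'],cv2.COLOR_RGB2GRAY).astype(np.float32)
      q=np.array([proj(I,K+ex*.052+ey*off+[0,0,z]) for z in s],np.float32)
      out.append(cv2.remap(g,q[:,:1].copy(),q[:,1:].copy(),cv2.INTER_LINEAR).ravel().astype(int).tolist())
    print(off,q[0].round());print(out[0]);print(out[1])
E
```

```text
scene lift px: [ 0.04025622 -2.50053062]
-0.07 [397. 184.]
[152, 152, 152, 152, 152, 152, 151, 152, 152, 151, 150, 150, 150, 150, 150, 151, 152, 152, 152, 151, 151]
[218, 227, 235, 235, 234, 214, 189, 157, 120, 119, 132, 139, 145, 140, 131, 123, 114, 104, 91, 71, 47]
0.06 [366. 190.]
[96, 96, 96, 95, 95, 96, 97, 96, 97, 98, 99, 99, 100, 99, 99, 101, 102, 101, 102, 104, 105]
[141, 141, 142, 145, 147, 149, 152, 154, 157, 160, 163, 166, 168, 168, 169, 172, 176, 180, 184, 183, 185]
0.1 [357. 192.]
[250, 250, 249, 248, 243, 237, 238, 241, 245, 250, 250, 250, 250, 250, 250, 249, 248, 246, 235, 222, 194]
[106, 106, 108, 110, 110, 111, 113, 115, 117, 119, 120, 121, 121, 122, 124, 127, 130, 133, 134, 135, 136]
0.12 [352. 192.]
[250, 250, 248, 247, 239, 231, 233, 236, 243, 251, 250, 250, 250, 250, 250, 250, 250, 250, 250, 250, 250]
[96, 98, 97, 96, 98, 100, 100, 100, 101, 101, 101, 101, 102, 103, 104, 105, 104, 103, 103, 104, 105]
0.13 [349. 193.]
[250, 250, 250, 247, 244, 240, 237, 243, 249, 249, 250, 250, 250, 250, 250, 250, 250, 250, 250, 250, 250]
[233, 225, 216, 197, 180, 148, 118, 107, 9
[... 489 characters left out ...]
3, 44, 45, 46, 47, 49, 51]
0.1 [378. 205.]
[125, 126, 127, 128, 129, 131, 132, 133, 135, 136, 137, 138, 139, 140, 141, 142, 143, 144, 144, 145, 145]
[233, 231, 226, 221, 216, 210, 204, 195, 185, 175, 165, 155, 148, 146, 145, 144, 145, 146, 152, 159, 165]
0.12 [373. 203.]
[151, 151, 153, 153, 154, 156, 157, 158, 159, 160, 162, 162, 162, 163, 163, 164, 165, 165, 166, 166, 167]
[235, 233, 230, 227, 224, 219, 209, 199, 189, 178, 167, 154, 142, 130, 119, 106, 100, 95, 90, 86, 82]
0.13 [371. 202.]
[161, 161, 161, 162, 162, 163, 164, 165, 166, 167, 168, 169, 169, 170, 171, 172, 173, 174, 174, 175, 176]
[222, 215, 209, 202, 194, 182, 169, 157, 144, 132, 123, 115, 107, 99, 90, 88, 88, 89, 90, 90, 92]
```

>>> step_arm:
  plan:
    - [[0,0,0,0.2,0,2,1],[0,0,0,0.2,0,2,1],[0,0,0,0,0,0,1],[0,0,0,0,0,0,1]]

```text
t: 24.95
position: [0.5155, -0.3603, 0.0918]
ee_rot: [3.137, 0.099, -0.287]
force: [-4.6, 4.9, 14.3]
width: 0.0307
gripper_force: 79.4
```

```bash
python3 - <<'E'
from station import arm
from h import *
o=arm.get_obs();print(o['position'],o['ee_rot'],o['force'],o['moment'])
w=pickle.load(open('im6.pkl','rb'))['wrist']
K=np.array([.5155,-.3615,.08]);ex=np.array([np.cos(-.123),np.sin(-.123),0]);ey=np.array([-ex[1],ex[0],0])
# where lid side/back edges and handle project: lid back corners and width are a scale test
def prof(r,z,fn,s,tag):
  g=cv2.cvtColor(r['img'],cv2.COLOR_RGB2GRAY).astype(np.float32)
  q=np.array([proj(r,fn(a)+[0,0,z-.08]) for a in s],np.float32)
  v=cv2.remap(g,q[:,:1].copy(),q[:,1:].copy(),cv2.INTER_LINEAR).ravel().astype(int);print(tag,q[0].round(),q[-1].round(),' '.join(f'{a*1e3:.0f}:{b}' for a,b in zip(s,v)))
I1=pickle.load(open('im1.pkl','rb'))['wrist']
for yo in(.03,.04):
  for n,r in(('shut',I1),('now',w)):prof(r,.082,lambda a:K+ex*a+ey*yo,np.arange(.08,.125,.0015),n+' handle %g'%yo)
for xo in(.056,.07):
  for n,r in(('shut',I1),('now',w)):
    for sgn in(-1,1):prof(r,.082,lambda a:K+ex*xo+ey*(.03+sgn*a),np.arange(.095,.125,.0015),n+f' side {sgn} {xo}')
E
```

```text
[ 0.5154944  -0.36032407  0.09181388] [ 3.13711738  0.09936043 -0.28705713] [-4.56540991  4.93487712 14.34853655] [1.06958808 1.23902569 0.82623811]
shut handle 0.03 [297. 257.] [299. 292.] 80:230 82:229 83:229 84:229 86:229 88:229 89:229 91:229 92:229 94:229 95:229 97:228 98:228 100:228 101:225 103:175 104:123 106:118 107:123 109:164 110:205 112:216 113:210 115:226 116:227 118:227 119:227 121:226 122:226 124:226
now handle 0.03 [237. 105.] [216.  -8.] 80:206 82:206 83:206 84:205 86:205 88:205 89:205 91:205 92:205 94:204 95:204 97:204 98:203 100:203 101:203 103:203 104:203 106:119 107:141 109:178 110:193 112:165 113:199 115:201 116:200 118:200 119:200 121:200 122:0 124:0
shut handle 0.04 [307. 257.] [308. 292.] 80:230 82:230 83:230 84:230 86:229 88:229 89:229 91:229 92:229 94:229 95:229 97:229 98:229 100:228 101:226 103:182 104:126 106:119 107:122 109:163 110:206 112:217 113:214 115:226 116:227 118:227 119:227 121:227 122:227 124:226
now handle 0.04 [216. 107.] [192.  -5.] 80:205 82:205 83:206 84:205 86:205 88:205 89:205 91:204 92:204 94:204 95:204 97:203 98:204 100:203 101:202 103:2
[... 944 characters left out ...]
27 100:227 101:226 103:214 104:145 106:105 107:101 109:99 110:95 112:94 113:95 115:99 116:98 118:94 119:94 121:95 122:95 124:97
shut side 1 0.07 [386. 248.] [413. 247.] 95:231 96:231 98:231 100:231 101:231 103:230 104:230 106:230 107:230 109:230 110:230 112:227 113:195 115:120 116:96 118:98 119:99 121:102 122:107 124:106
now side -1 0.07 [445. 108.] [508. 101.] 95:211 96:210 98:210 100:210 101:210 103:210 104:210 106:210 107:205 109:141 110:86 112:88 113:84 115:83 116:79 118:79 119:78 121:78 122:81 124:76
now side 1 0.07 [ 47. 146.] [-10. 152.] 95:200 96:200 98:200 100:200 101:200 103:200 104:200 106:200 107:200 109:199 110:199 112:199 113:200 115:199 116:199 118:198 119:12 121:0 122:0 124:0
```

```bash
python3 -c "
from station import arm
print(arm.finish_job())"
```

```text
the job is handed in; nothing more can be done
None
```

I handed the job in with the shutter at its end stop, the key home, turned to its stop and still gripped, and the lid ajar. `finish_job` returned no verdict, so these are my force and camera readings rather than a confirmed pass.

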